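Close off a counted batch of lids

TASK

Close off the counted batch at the lid bench: lift the orange divider plate out of its leaning stand and slide it edgewise, handle up, into the narrow middle slot of the blue rack, keeping hold of it until it is fully down. Only then turn the red reset knob on the counter's sloping face anticlockwise, all the way back to its zero stop. Leave the lids, jar, brush, wrench, bottle and mug where they are.

Things in the scene. Friction and masses are not known exactly. Their poses are not given: they have to be found in the camera images.
- counter: Fixed green counter, 155 x 140 mm; origin at the centre of its underside, x to its back, z up. Its face slopes 35 degrees from level, 40 mm high in front (x = -75 mm), 145 mm at the back; outward normal (-0.574, 0, 0.819). The knob's axis leaves the face at (0, 0, 92.5) mm. A grey display head behind the knob (x 45 to 80 mm, 140 mm wide, 215 mm high) calls for a tool tilted along that axis.
- reset_knob (a joint): Knob angle about the face's normal, rad: 0 = zero stop, the white line on the red bar pointing straight up the slope at the red mark (direction (0.819, 0, 0.574) in the counter's frame); grows clockwise seen from outside the face, to 2.8 at most. It stays where it is left; friction 0.05 N m.
- knob_grip (a point): Point on the knob's axis 34 mm out from the face, where to grip. The knob is a black disc 68 mm across and 7 mm thick with a red bar across it, 66 mm long and 16 mm thick, rising to 50 mm from the face.
- rack: Fixed blue and grey rack, 112 mm (x) by 150 mm (y), origin at the centre of its underside, z up. The divider's slot is in its middle, in its y-z plane: 9 mm wide (x), 118 mm long (y), floor 10 mm and mouth 55 mm above the table. Each side of it, at x = +-38 mm, a steel lid stands on edge, up to 87 mm high.
- slot (a point): Centre of the floor of the divider's slot; axes as the rack's.
- stand: Fixed dark steel stand, 120 mm (x) by 140 mm (y), origin at the centre of its underside, z up. Its pocket leans 30 degrees from vertical, top towards -x (direction (-0.5, 0, 0.866)); the pocket's floor is at (30, 0, 22) mm; it is 9 mm wide, 119 mm long (y) and 65 mm deep along the lean. The divider starts in it.
- divider: Loose divider, 0.13 to 0.25 kg: an orange plate 5 mm thick (its x), 110 mm wide (its y), 122 mm high (its z), with a black handle bar on its top edge, 16 mm thick (x), 70 mm long (y), from z = 120 to 158 mm. Origin at the centre of the plate's bottom edge. Both faces and both ends are alike.
- rack_lid_a: Brushed steel lid, 76 mm across and 11 mm thick, standing on edge in the rack; origin at its centre. Leave it.
- rack_lid_b: The same, in the rack's other wide slot. Leave it.
- flat_lid: The same lid lying flat on the table, origin at the centre of its underside. Leave it.
- paste_jar: Jar with yellow cap, 56 mm across, 90 mm high, origin under its centre. Leave it.
- brush: Brush, 160 mm long along its x, about 20 mm high, lying on the table. Leave it.
- wrench: Wrench, 160 mm long along its x, 8 mm high, lying on the table. Leave it.
- spray_bottle: Bottle with red cap, 64 mm across, 190 mm high, origin under its centre. Leave it.
- mug: White mug, 80 mm across, 90 mm high, origin under its centre. Leave it.
There are look-alikes about, which are no part of the job. Of the things like the divider, leave any that is purple or turquoise; of the rest the smaller one is meant.

How it is judged:
By the outcome, as a careful person would: the job done as asked, in the order asked, and still so for the second after the job is handed in, with the robot touching nothing.
It also fails if it takes over 72 s, if anything falls off the work surface, if the arm or the gripper's body presses on something with over 40 N, if the wrist force passes 120 N, or if a joint passes its speed limit or range.

ROBOT

A 6-joint arm with a two-finger parallel gripper is mounted at the origin on the work surface. World frame = base frame: x ahead of the robot, y to its left, z up, the work surface at z = 0. Lengths are in m, angles in degrees, forces in N, time in s.
With the tool pointing down it reaches from about 0.3 to 0.75 m from the base axis. Payload 8.5 kg.
Tool frame: the origin (TCP) lies midway between the tips of the shut fingers; the grasp point (between the pads) lies 19 mm behind it; z points along the fingers, y is the line along which they close (so a half turn about z gives the same grasp; the last joint's range is limited). The gripper opens to 85 mm and grips with 20 to 120 N. Pads are 22 mm wide; open, the fingers measure 114 mm over their backs; the gripper's body (76 mm by 85 mm) begins 54 mm behind the grasp point. The pads swing forward as they close: fully open they stand 13 mm farther back than shut.
Start: joints at [52.924, 21.807, 74.336, -0, 83.858, -12.336], TCP at [0.23, 0.5, 0.231] pointing down, gripper open.
Joint ranges: [-178.18, 178.18], [-50.72, 133.34], [12.68, 142.11], [-81.47, 261.47], [9.98, 163.14], [-165.26, 165.26]. Speed limits (degrees/s): [136.94, 136.94, 180, 180, 180, 180].

INTERFACE

Orientations are given as a 3x3 rotation matrix whose columns are the frame's x, y, z axes.
In Python, from rig import env gives the robot as it stands. The module is installed in compiled form; this text tells all that it offers.
- The arm moves only by the tool jog_arm, never from a script. Its argument "targets" is a list of rows, each a list of 6 numbers: the shift along the tool's x, y, z in cm, then the turn, a rotation vector about the tool's x, y, z in degrees. A call has 1 to 8 rows; each row is the pose to reach, as a shift and turn from the pose commanded when the call began, along the tool's axes at that moment; what a row does not reach only later rows make up. A row lasts 1/12 s, in which the tool goes at most 41.7 mm and 7.16 degrees, less where a joint would pass 70% of its speed; a pose out of reach is approached as far as the arm can. A call with a gripper value outside its range is refused whole. "hand" is the opening, from 0 (shut) to 1 (fully open), set as the call begins (left out, the last holds). The fingers move at their own pace and stop on an object; "newtons" is the grip in N (left out, the last holds). Time passes only in rows, so rows that repeat a pose let the fingers close. It gives the time, the measured TCP pose, the force, the opening and the grip force at its end, in the units of the state.
- env.observe(): the state, without advancing time (a new reading comes with each control period).
- env.get_image(name): name is "scene" or "top"; returns a dict with "frame" (384x512x3 uint8, red, green, blue), "depth" (384x512 float32, m along the optical axis (not along the pixel's ray), 0 where there is no reading), "fovy" (degrees; the focal length in pixels is half the picture's height over the tangent of half this angle, whatever the lens; pixels are square), "cx", "cy" (the principal point, pixels), "cam_to_world" (4x4, takes a point from camera to world coordinates). Camera axes: x right, y down, z forward; pixel columns grow to the right and rows downward; lengths in m; the calibration is good to about 2 mm. A picture is of the moment at which its call begins.
- env.close_job(): hands the job in; it is judged then, once.
Trained networks look in the newest picture that a camera, given by its name, has taken for a name from the list of things; names that differ only in an ending like _2 or _b are one class to them, and where a whole thing is asked for, a point or a joint stands for the part that bears it (a point fixed in the world has none). Each returns a list of dicts, best first, with "score" (0 to 1); they miss things now and then, are a little off and sometimes report something else, mostly with a low value. They report only what shows in the picture. A call takes as long as a camera call. They do not tell look-alikes from the thing itself.
- env.regions_of(camera, target): "pixels" (384x512 bool, what is visible of it) and "point" ([row, column] in pixels, amid what is visible of it).
The state is a dict: "time_s": time; "q": joint angles; "qvel": joint speeds; "joint_efforts": joint torques, N m; "position": TCP position; "tool_rot": TCP orientation; "ft_force": force on the tool from outside, world axes, zero at the start; "wrist_torque": the same for the moment, N m; "grip_width": finger opening in m; "gripper_force": force on a finger pad.
Only numpy, scipy, OpenCV 4.12 (cv2) and the standard library are available. Lean on these libraries where they do the work, as an engineer would, in place of code of your own. Each camera call takes 0.05 s, during which the arm holds its last target. There are 200 camera calls.

## Working session

There is one attempt and no reset: what is moved stays moved. The work goes in short steps, Python scripts to look and compute and a tool call to move; the robot and the scene stay as the last step left them, time stands still between calls to the robot, and variables do not carry over. Pictures are saved under pics/ and viewed, at most 10 in all, crops included, and the job is handed in when it is done.

Besides the shell and the picture viewer there is one more tool, called after ">>>" in YAML: its name, and indented under it one key for each argument. jog_arm: Moves the arm, as the interface text tells. Its arguments: {"type":"object","properties":{"targets":{"type":"array","items":{"type":"array","items":{"type":"number"}}},"hand":{"type":"number"},"newtons":{"type":"number"}},"required":["targets"]}

```bash
mkdir -p pics
cat > h.py <<'E'
import numpy as np, cv2
from rig import env
def cloud(im):
    d=im["depth"]; h,w=d.shape; f=h/2/np.tan(np.radians(im["fovy"])/2)
    v,u=np.mgrid[:h,:w]
    P=np.stack([(u-im["cx"])*d/f,(v-im["cy"])*d/f,d,np.ones_like(d)],-1)@np.array(im["cam_to_world"]).T
    P=P[...,:3]; P[d==0]=np.nan
    return P
E
python3 - <<'E'
from h import *
ims={}
for c in("scene","top"):
    im=env.get_image(c); ims[c]=im
    cv2.imwrite(f"pics/{c}0.png",im["frame"][...,::-1]); P=cloud(im)
    print(c,im["fovy"],np.round(im["cam_to_world"],3).tolist())
    for t in("divider","stand","rack","counter","reset_knob"):
        for r in env.regions_of(c,t)[:4]:
            m=r["pixels"]; print(t,round(r["score"],2),np.round(r["point"]),m.sum(),np.round(np.nanmedian(P[m],0),3))
print(env.observe())
a=np.hstack([ims["scene"]["frame"],ims["top"]["frame"]])
E
```

```text
scene 57.42967804311283 [[-0.731, 0.572, -0.372, 0.846], [0.682, 0.607, -0.407, 0.371], [-0.007, -0.552, -0.834, 0.903], [0.0, 0.0, 0.0, 1.0]]
divider 0.91 [114. 247.] 928 [ 0.23  -0.315  0.01 ]
divider 0.83 [231. 412.] 3894 [0.212 0.346 0.013]
divider 0.57 [215. 229.] 1131 [ 0.581 -0.     0.115]
divider 0.55 [342. 294.] 3088 [0.657 0.313 0.009]
stand 0.86 [242. 220.] 1803 [0.627 0.026 0.04 ]
rack 0.79 [283. 347.] 2440 [0.479 0.317 0.053]
counter 0.79 [147. 186.] 2777 [ 0.513 -0.251  0.106]
reset_knob 0.81 [132. 195.] 396 [ 0.474 -0.281  0.115]
top 42.594809415103825 [[0.024, -0.995, 0.093, 0.329], [-1.0, -0.023, 0.011, -0.022], [-0.009, -0.093, -0.996, 1.703], [0.0, 0.0, 0.0, 1.0]]
divider 0.88 [277. 147.] 2898 [0.202 0.344 0.013]
divider 0.71 [165. 250.] 354 [ 0.576 -0.004  0.121]
divider 0.71 [194. 341.] 2470 [ 0.489 -0.288  0.112]
divider 0.66 [272. 341.] 1382 [ 0.224 -0.32   0.01 ]
stand 0.79 [159. 248.] 888 [0.602 0.011 0.015]
stand 0.33 [188. 156.] 71 [0.498 0.313 0.077]
rack 0.68 [200. 158.] 1247 [0.458 0.305 0.05 ]
counter 0.86 [191. 338.] 2543 [ 0.489 -0.288  0.112]
reset_k
[... 155 characters left out ...]
8589578e+01, -1.23356092e+01]), 'qvel': array([ 0.04128449, -0.03834379,  0.01681896, -0.02642884, -0.02860932,
        0.01910869]), 'joint_efforts': array([ 7.17071653e-04, -4.48156285e+01, -2.31398535e+01, -1.62784322e-04,
        7.19518830e-04, -3.28111400e-05]), 'position': array([0.23015975, 0.49950118, 0.23129736]), 'tool_rot': array([[-9.08212476e-01,  4.18509372e-01, -6.39974794e-05],
       [ 4.18509375e-01,  9.08212475e-01, -4.52896627e-05],
       [ 3.91691609e-05, -6.79161818e-05, -9.99999997e-01]]), 'ft_force': array([-0.89304042, -0.08593883,  0.11602674]), 'wrist_torque': array([-0.03784279,  0.01245406, -0.02425031]), 'gripper_force': 0.0, 'grip_width': 0.08552477968148631}
```

View pics/scene0.png

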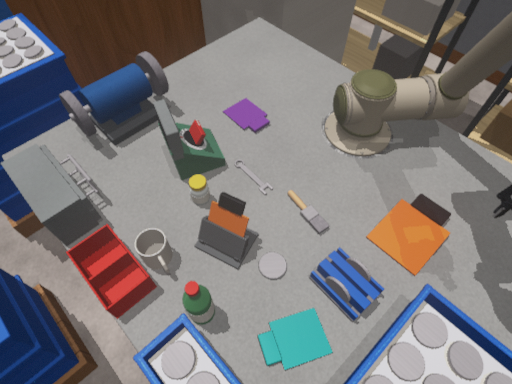

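View pics/top0.png

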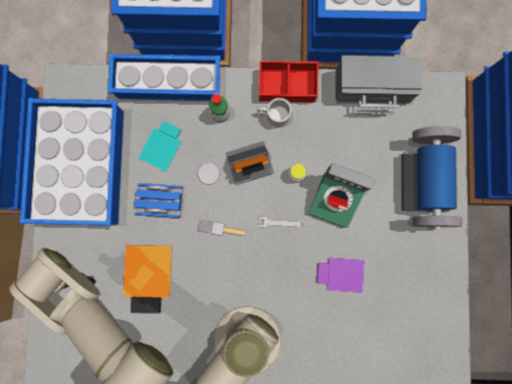

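Divider candidates: the purple plate at scene (115,247) and the turquoise one at (340,295) are excluded by colour. That leaves the big orange plate lying flat at (235,410) and the small orange one leaning in the stand at (215,229). The one in the stand fits because it is smaller and in the leaning stand. I'll confirm it in one crop montage while measuring.

Run:
```python
from h import *
pts=[];cols=[]
ims={c:env.get_image(c) for c in("scene","top")}
for c,im in ims.items():
    P=cloud(im).reshape(-1,3); pts.append(P); cols.append(im["frame"].reshape(-1,3))
np.savez("c.npz",ps=pts[0],pt=pts[1],cs=cols[0],ct=cols[1])
s=ims["scene"]["frame"];t=ims["top"]["frame"]
def crop(f,r,c,n=75,k=400): return cv2.resize(f[r-n//2:r-n//2+n,c-n//2:c-n//2+n],(k,300 if 0 else k),interpolation=cv2.INTER_CUBIC)
k=300
m=np.vstack([np.hstack([crop(s,225,228,90,k),crop(s,283,347,90,k)]),np.hstack([crop(t,165,250,70,k),crop(t,195,341,70,k)])])
cv2.imwrite("pics/m1.png",m[...,::-1])
for nm,(x,y) in {"rack":(.475,.31),"stand":(.6,0.01),"counter":(.49,-.28)}.items():
  for c,P,C in(("scene",pts[0],cols[0]),("top",pts[1],cols[1])):
    Q=P; k=(abs(Q[:,0]-x)<.12)&(abs(Q[:,1]-y)<.12)
    for lo,hi in((.02,.05),(.045,.065),(.02,.3)):
      q=Q[k&(Q[:,2]>lo)&(Q[:,2]<hi)]
      if len(q)>20:
        r=cv2.minAreaRect(q[:,:2].astype(np.float32)); print(nm,c,lo,hi,len(q),np.round(r[0],4),np.round(r[1],4),round(r[2],1))
  for c,P in(("scene",pts[0]),("top",pts[1])):
    k=(abs(P[:,0]-x)<.2)&(abs(P[:,1]-y)<.2)&(abs(P[:,2])<.01); print("table z",np.median(P[k,2]))
```

```text
rack scene 0.02 0.05 899 [0.4647 0.3115] [0.1491 0.1093] 87.4
rack scene 0.045 0.065 1503 [0.4627 0.3114] [0.1491 0.092 ] 87.3
rack scene 0.02 0.3 2606 [0.4648 0.3113] [0.1491 0.1094] 87.2
rack top 0.02 0.05 372 [0.4623 0.3123] [0.1527 0.1087] 87.2
rack top 0.045 0.065 760 [0.4615 0.3125] [0.1526 0.1054] 87.3
rack top 0.02 0.3 1180 [0.4623 0.3123] [0.1527 0.1087] 87.2
table z 0.0014071370970326624
table z 0.0008237066317675623
stand scene 0.02 0.05 433 [0.6333 0.0183] [0.054  0.1374] 34.6
stand scene 0.045 0.065 352 [0.6259 0.0129] [0.032  0.1377] 26.2
stand scene 0.02 0.3 2300 [0.598  0.0023] [0.1007 0.1362] 18.6
stand top 0.02 0.05 135 [0.5997 0.0303] [0.0927 0.1898] 11.3
stand top 0.045 0.065 87 [0.618  0.0111] [0.0279 0.1334] 19.5
stand top 0.02 0.3 813 [0.5924 0.0288] [0.1077 0.1898] 11.3
table z 0.00095357061314566
table z 0.000540418554395794
counter scene 0.02 0.05 380 [ 0.4933 -0.2512] [0.2379 0.1254] 13.4
counter scene 0.045 0.065 402 [ 0.4948 -0.2483] [0.2401 0.1183] 16.9
counter scene 0.02 0.3 2740 [ 0.497  -0.2502] [0.2285 0.158 ] 71.3
counter top 0.02 0.05 211 [ 0.4602 -0.2451] [0.2124 0.1052] 26.8
counter top 0.045 0.065 389 [ 0.4699 -0.2464] [0.2276 0.1087] 34.7
counter top 0.02 0.3 2583 [ 0.4926 -0.2488] [0.2273 0.1553] 70.6
table z 0.00107470342443039
table z 0.0004732366485441508
```

View pics/m1.png

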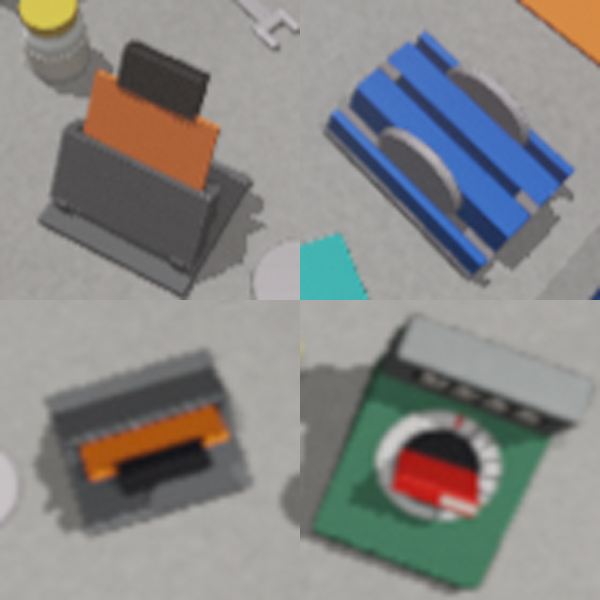

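The montage shows the small orange plate with its black handle in the stand (montage 155,120), so it is the one meant. The rack's slots are open. The knob's white line points down the slope at (460,505), with the zero mark at (460,422). Next I fit poses.

Run:
```python
from h import *
z=np.load("c.npz")
for c in "st":
    P=z["p"+c];C=z["c"+c].astype(int);R,G,B=C.T
    print("==",c)
    near=lambda x,y,d:(abs(P[:,0]-x)<d)&(abs(P[:,1]-y)<d)
    hsv=cv2.cvtColor(C.astype(np.uint8)[None],cv2.COLOR_RGB2HSV)[0]
    # divider plate
    k=near(.59,0,.09)&(hsv[:,0]>5)&(hsv[:,0]<20)&(hsv[:,1]>120)&(P[:,2]>.04)
    q=P[k]; m=np.median(q,0)
    for _ in range(3):
        u,s,v=np.linalg.svd(q-q.mean(0),full_matrices=False); n=v[2]; d=(q-q.mean(0))@n; q=q[abs(d)<.004]
    n=n*np.sign(n[2]); print("plate",len(q),"n",n.round(3),"tilt",np.degrees(np.arcsin(n[2])).round(1),"yaw",np.degrees(np.arctan2(n[1],n[0])).round(1))
    yw=np.arctan2(n[1],n[0]); ey=np.array([-np.sin(yw),np.cos(yw),0]); ez=np.cross(n,ey)
    a=(q-q.mean(0))@ey;b=(q-q.mean(0))@ez
    print(" mean",q.mean(0).round(4),"ey rng",np.percentile(a,[0,1,99,100]).round(4),"ez rng",np.percentile(b,[0,1,99,100]).round(4), "ymid",(q.mean(0)+ey*(a.min()+a.max())/2).round(4))
    k=near(.55,-.01,.08)&(P[:,2]>.115)&(C.max(1)<90); q=P[k]
    print(" handle",len(q),"mean",q.mean(0).round(4),"zmax",q[:,2].max().round(4)); 
    r=cv2.minAreaRect(q[:,:2].astype(np.float32)); print(np.round(r[0],4),np.round(r[1],4),r[2])
    # rack
    yaw=np.radians(-2.75); ex=np.array([np.cos(yaw),np.sin(yaw)]);ey=np.array([-ex[1],ex[0]])
    k=near(.464,.312,.09)&(P[:,2]>.05)&(P[:,2]<.062); q=P[k][:,:2]-[.464,.312]
    blue=(B>R+50)[k]
    h,e=np.histogram((q@ex)[blue],bins=np.arange(-.06,.0601,.002)); print("rack x",list(zip((e[:-1]*1000).round().astype(int).tolist(),h.tolist())))
    print(" y rng",np.percentile((q@ey)[blue],[0,2,98,100]).round(4), 'z',np.median(P[k][:,2]))
    # counter
    k=near(.47,-.27,.12)&(G>R+20)&(G>B+8)&(P[:,2]>.045)&(P[:,2]<.15); q=P[k]
    for _ in range(6):
        u,s,v=np.linalg.svd(q-q.mean(0),full_matrices=False); n=v[2]; d=(q-q.mean(0))@n; q=q[abs(d)<max(.003,1.5*d.std())]
    n=n*np.sign(n[2]); print("face",len(q),"n",n.round(4),"yaw",np.degrees(np.arctan2(-n[1],-n[0])).round(2),"mean",q.mean(0).round(4))
    k=near(.47,-.27,.1)&(R>G+60)&(R>B+60)&(P[:,2]>.06); q=P[k]; d=(q-0)@n
    print(" red",len(q),q.mean(0).round(4))
    np.save(f"face_{c}.npy",np.array([n]))
```

```text
== s
plate 721 n [0.822 0.276 0.499] tilt 29.9 yaw 18.5
 mean [0.5889 0.0014 0.1014] ey rng [-0.0559 -0.0546  0.0526  0.0531] ez rng [-0.0308 -0.0291  0.03    0.0318] ymid [5.893e-01 1.000e-04 1.014e-01]
 handle 376 mean [ 0.5675 -0.0038  0.1481] zmax 0.1641
[ 0.5667 -0.006 ] [0.0287 0.067 ] 21.463851928710938
rack x [(-60, 0), (-58, 0), (-56, 0), (-54, 0), (-52, 0), (-50, 0), (-48, 0), (-46, 0), (-44, 0), (-42, 0), (-40, 0), (-38, 0), (-36, 0), (-34, 0), (-32, 7), (-30, 24), (-28, 41), (-26, 45), (-24, 50), (-22, 46), (-20, 45), (-18, 47), (-16, 41), (-14, 44), (-12, 43), (-10, 51), (-8, 46), (-6, 66), (-4, 14), (-2, 0), (0, 0), (2, 0), (4, 15), (6, 47), (8, 42), (10, 50), (12, 45), (14, 50), (16, 46), (18, 50), (20, 47), (22, 44), (24, 42), (26, 29), (28, 47), (30, 13), (32, 0), (34, 0), (36, 0), (38, 0), (40, 0), (42, 0), (44, 0), (46, 0), (48, 0), (50, 0), (52, 0), (54, 0), (56, 0), (58, 0)]
 y rng [-0.0739 -0.0702  0.0721  0.0739] z 0.05588591417600336
face 479 n [-0.5379  0.1912  0.8211] yaw -19.57 mean [ 0.4643 -0.2618  0.0774]
 red 209 [ 0.4679 -0.2802  0.124 ]
== t
plate 242
[... 372 characters left out ...]
8, 0), (-46, 0), (-44, 0), (-42, 0), (-40, 0), (-38, 0), (-36, 0), (-34, 0), (-32, 18), (-30, 26), (-28, 20), (-26, 25), (-24, 23), (-22, 27), (-20, 21), (-18, 25), (-16, 22), (-14, 21), (-12, 23), (-10, 25), (-8, 17), (-6, 0), (-4, 0), (-2, 0), (0, 0), (2, 12), (4, 27), (6, 27), (8, 25), (10, 20), (12, 22), (14, 22), (16, 28), (18, 23), (20, 27), (22, 18), (24, 28), (26, 16), (28, 2), (30, 0), (32, 0), (34, 0), (36, 0), (38, 0), (40, 0), (42, 0), (44, 0), (46, 0), (48, 1), (50, 0), (52, 0), (54, 0), (56, 0), (58, 0)]
 y rng [-0.0756 -0.072   0.0717  0.0755] z 0.05555934266937057
face 615 n [-0.5349  0.1911  0.823 ] yaw -19.66 mean [ 0.4601 -0.2822  0.0811]
 red 184 [ 0.4625 -0.2819  0.1248]
```

```bash
cat >> h.py <<'E'
from scipy.spatial.transform import Rotation as Ro
def rel(p,R,p0=None,R0=None):
    "row (cm, deg) from current (or given) pose to p,R"
    if p0 is None: o=env.observe(); p0,R0=o["position"],np.array(o["tool_rot"])
    return np.r_[(R0.T@(np.asarray(p)-p0))*100, Ro.from_matrix(R0.T@R).as_rotvec(degrees=True)].round(2)
def frame(z,y):
    z=z/np.linalg.norm(z); y=y-z*(y@z); y/=np.linalg.norm(y); return np.c_[np.cross(y,z),y,z]
def rz(a): return Ro.from_euler("z",a,degrees=True).as_matrix()
S=rz(18.5); UP=S@[-.5,0,.8660]; NX=S@[.8660,0,.5]
DO=np.array([.630,.0137,.022]); RD=frame(-UP,NX)   # divider in stand, tool orientation
def tcpD(s): return DO+UP*s
E
python3 - <<'E'
from h import *
print(RD.round(3)); pre=tcpD(.205); print(pre, rel(pre,RD))
E
```

```text
[[-0.317  0.821  0.474]
 [ 0.948  0.275  0.159]
 [ 0.     0.5   -0.866]]
[ 0.53279683 -0.01882373  0.19953   ] [-49.18 -34.41   3.18 -28.3  -12.24  45.66]
```

>>> jog_arm:
  targets:
    - [-49.2,-34.4,3.2,-28.3,-12.2,45.7]
    - [-49.2,-34.4,3.2,-28.3,-12.2,45.7]
    - [-49.2,-34.4,3.2,-28.3,-12.2,45.7]
    - [-49.2,-34.4,3.2,-28.3,-12.2,45.7]
    - [-49.2,-34.4,3.2,-28.3,-12.2,45.7]
    - [-49.2,-34.4,3.2,-28.3,-12.2,45.7]
    - [-49.2,-34.4,3.2,-28.3,-12.2,45.7]
    - [-49.2,-34.4,3.2,-28.3,-12.2,45.7]
  hand: 1

```text
time_s: 1.37
position: [0.398, 0.2102, 0.2138]
tool_rot: [[-0.312, 0.821, 0.478], [0.95, 0.269, 0.158], [0.001, 0.503, -0.864]]
ft_force: [1.0, 1.4, 0.3]
grip_width: 0.0859
gripper_force: 0.0
```

Run:
```python
from h import *
print(env.observe()["position"],rel(tcpD(.205),RD))
```

```text
[0.39800206 0.210243   0.21380649] [-25.97   4.18   4.06   0.2    0.1   -0.3 ]
```

>>> jog_arm:
  targets:
    - [-26,4.2,4.1,0,0,0]
    - [-26,4.2,4.1,0,0,0]
    - [-26,4.2,4.1,0,0,0]
    - [-26,4.2,4.1,0,0,0]
    - [-26,4.2,4.1,0,0,0]
    - [-26,4.2,4.1,0,0,0]
    - [-26,4.2,4.1,0,0,0]
    - [-26,4.2,4.1,0,0,0]

```text
time_s: 2.03
position: [0.5363, -0.0202, 0.1986]
tool_rot: [[-0.313, 0.822, 0.475], [0.95, 0.271, 0.156], [-0.0, 0.5, -0.866]]
ft_force: [-0.9, -0.2, -1.0]
grip_width: 0.0853
gripper_force: 0.0
```

Run:
```python
from h import *
im=env.get_image("scene"); f=im["frame"]; cv2.imwrite("pics/s2.png",cv2.resize(f[130:280,140:340],(800,600))[...,::-1])
print(env.observe()["position"],rel(tcpD(.205),RD),rel(tcpD(.122),RD))
```

```text
[ 0.53500122 -0.01811217  0.19851982] [ 0.   -0.15 -0.2  -0.04  0.04 -0.18] [ 0.01 -0.14  8.1  -0.04  0.04 -0.18]
```

View pics/s2.png

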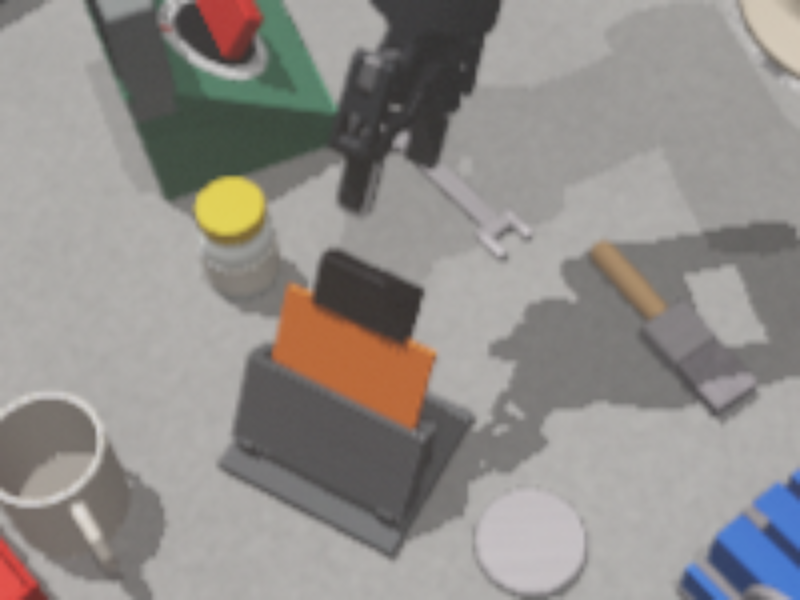

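The open fingers at (360,190) and (430,140) stand in line above the handle (368,295), with nothing in the way. I'll go down along the lean.

>>> jog_arm:
  targets:
    - [0,-0.15,2,0,0,-0.2]
    - [0,-0.15,4,0,0,-0.2]
    - [0,-0.15,6,0,0,-0.2]
    - [0,-0.15,7.3,0,0,-0.2]
    - [0,-0.15,8.1,0,0,-0.2]
    - [0,-0.15,8.1,0,0,-0.2]
    - [0,-0.15,8.1,0,0,-0.2]

```text
time_s: 2.67
position: [0.5712, -0.0033, 0.1283]
tool_rot: [[-0.321, 0.82, 0.474], [0.947, 0.278, 0.16], [-0.001, 0.5, -0.866]]
ft_force: [-0.9, 0.1, -0.7]
grip_width: 0.0854
gripper_force: 0.0
```

>>> jog_arm:
  targets:
    - [0,0,0,0,0,0]
    - [0,0,0,0,0,0]
    - [0,0,0,0,0,0]
    - [0,0,0,0,0,0]
    - [0,0,0,0,0,0]
    - [0,0,0,0,0,0]
    - [0,0,0,0,0,0]
    - [0,0,0,0,0,0]
  hand: 0
  newtons: 40

```text
time_s: 3.33
position: [0.5719, -0.0041, 0.1285]
tool_rot: [[-0.319, 0.82, 0.475], [0.948, 0.277, 0.159], [-0.002, 0.501, -0.866]]
ft_force: [-1.0, 0.5, 5.1]
grip_width: 0.0154
gripper_force: 40.0
```

>>> jog_arm:
  targets:
    - [0,0,-1,0,0,0]
    - [0,0,-2.5,0,0,0]
    - [0,0,-4.5,0,0,0]
    - [0,0,-6.5,0,0,0]
    - [0,0,-8.5,0,0,0]
    - [0,0,-10,0,0,0]
    - [0,0,-10,0,0,0]
    - [0,0,-10,0,0,0]
  newtons: 60

```text
time_s: 4.0
position: [0.5239, -0.02, 0.2145]
tool_rot: [[-0.319, 0.821, 0.474], [0.948, 0.277, 0.158], [-0.001, 0.5, -0.866]]
ft_force: [0.5, 0.5, -1.3]
grip_width: 0.0152
gripper_force: 59.6
```

```bash
cat >> h.py <<'E'
RT=frame(np.array([0,0,-1.]),rz(-2.75)[:,0])
E
python3 - <<'E'
from h import *
print(rel([.50,.05,.27],RT),rel([.4635,.312,.25],RT))
E
```

```text
[ 7.39  2.75 -4.83 29.64 -5.51 20.91] [33.38  6.03 -0.68 29.64 -5.51 20.91]
```

>>> jog_arm:
  targets:
    - [4,1.5,-2.5,7,-1.4,5]
    - [7.4,2.8,-4.8,14,-2.7,10]
    - [10,3.1,-4.4,21,-4,15]
    - [13.5,3.5,-3.9,27,-5,19]
    - [17,4,-3.3,29.6,-5.5,20.9]
    - [20.5,4.4,-2.8,29.6,-5.5,20.9]
    - [24,4.8,-2.2,29.6,-5.5,20.9]
    - [27.5,5.3,-1.6,29.6,-5.5,20.9]

```text
time_s: 4.67
position: [0.4741, 0.2431, 0.2534]
tool_rot: [[0.049, 0.999, -0.004], [0.999, -0.049, -0.001], [-0.001, -0.004, -1.0]]
ft_force: [1.0, -0.1, -1.8]
grip_width: 0.0151
gripper_force: 59.8
```

Run:
```python
from h import *
print(env.observe()["position"],rel([.4635,.312,.25],RT))
```

```text
[0.47413245 0.24310467 0.25337339] [ 6.83 -1.4   0.34 -0.24  0.07 -0.06]
```

>>> jog_arm:
  targets:
    - [3,-0.7,0.1,0,0,0]
    - [5,-1,0.2,0,0,0]
    - [6,-1.2,0.2,0,0,0]
    - [6,-1.2,0.2,0,0,0]
    - [6,-1.2,0.2,0,0,0]
    - [6,-1.2,0.2,0,0,0]

```text
time_s: 5.17
position: [0.465, 0.2998, 0.2532]
tool_rot: [[0.049, 0.999, 0.0], [0.999, -0.049, 0.0], [0.0, 0.0, -1.0]]
ft_force: [-0.2, 0.1, -0.1]
grip_width: 0.0154
gripper_force: 59.8
```

Run:
```python
from h import *
o=env.observe();p,R=o["position"],o["tool_rot"]
print(p,rel([.4635,.312,.25],RT))
M=[]
for c in("scene","top"):
    im=env.get_image(c); P=cloud(im).reshape(-1,3); C=im["frame"].reshape(-1,3)
    hsv=cv2.cvtColor(C[None],cv2.COLOR_RGB2HSV)[0]
    o_=(hsv[:,0]>5)&(hsv[:,0]<20)&(hsv[:,1]>120)
    L=(P-p)@R
    k=o_&(abs(P[:,0]-.465)<.06)&(abs(P[:,1]-.312)<.1)&(P[:,2]>.06)&(P[:,2]<.3); q=L[k]
    if k.sum()>30:
        for _ in range(3):
            u,s,v=np.linalg.svd(q-q.mean(0),full_matrices=False); n=v[2]; n=n*np.sign(n[1]); q=q[abs((q-q.mean(0))@n)<.004]
        print(c,k.sum(),"n(tool)",n.round(3),"mean",q.mean(0).round(4),"x",np.percentile(q[:,0],[0,1,99,100]).round(4),"z",np.percentile(q[:,2],[0,1,99,100]).round(4))
    yaw=np.radians(-2.75); ex=np.array([np.cos(yaw),np.sin(yaw)]); ey=np.array([-ex[1],ex[0]])
    k=(C[:,2]>C[:,0].astype(int)+50)&(P[:,2]>.05)&(P[:,2]<.062)&(abs(P[:,0]-.464)<.09)&(abs(P[:,1]-.312)<.09)
    q=P[k][:,:2]-[.464,.312]; print("rack vis",k.sum(),np.percentile(q@ey,[0,100]).round(4),[ (q@ex)[(q@ex)<0].max().round(4),(q@ex)[(q@ex)>0].min().round(4)])
    f=im["frame"]; r0,c0=(220,270) if c=="scene" else (150,110)
    M.append(cv2.resize(f[r0:r0+120,c0:c0+120] if c=="scene" else f[r0:r0+90,c0:c0+90],(400,400)))
cv2.imwrite("pics/m3.png",np.hstack(M)[...,::-1])
```

```text
[0.46504268 0.29976798 0.253212  ] [ 1.21 -0.21  0.32  0.01 -0.01 -0.04]
scene 1255 n(tool) [-0.     1.    -0.004] mean [0.0013 0.0018 0.0613] x [-0.0547 -0.0537  0.0514  0.052 ] z [-0.016   0.0009  0.1196  0.1229]
rack vis 1171 [-0.074   0.0739] [np.float64(-0.0026), np.float64(0.0045)]
top 33 n(tool) [0.026 1.    0.001] mean [-0.0443 -0.0047  0.0346] x [-0.0574 -0.0573 -0.0246 -0.0238] z [-0.0158 -0.0139  0.0909  0.0925]
rack vis 198 [-0.0751  0.072 ] [np.float64(-0.0064), np.float64(0.0034)]
```

View pics/m3.png

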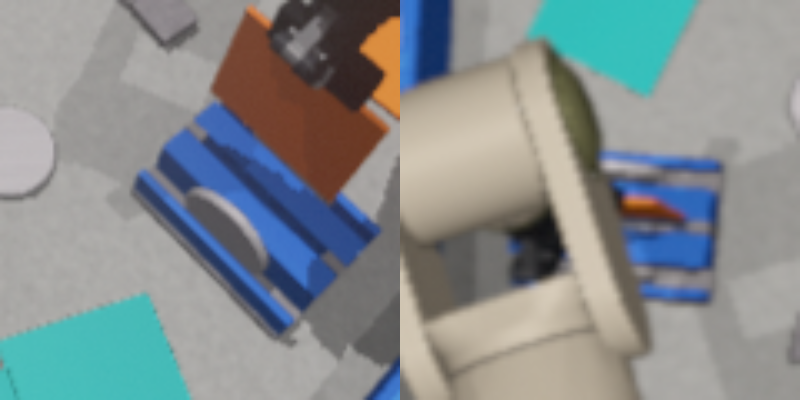

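The divider hangs upright and parallel to the middle slot (left crop: plate at 300,110, slot around 250,190). I'll move over and go down to just above the mouth.

>>> jog_arm:
  targets:
    - [0.7,0,0,0,0,0]
    - [1.35,-0.03,0,0,0,0]
    - [1.35,-0.03,2,0,0,0]
    - [1.35,-0.03,4,0,0,0]
    - [1.35,-0.03,6,0,0,0]
    - [1.35,-0.03,7,0,0,0]
    - [1.35,-0.03,7,0,0,0]
    - [1.35,-0.03,7,0,0,0]

```text
time_s: 5.93
position: [0.4653, 0.3147, 0.184]
tool_rot: [[0.048, 0.999, 0.001], [0.999, -0.048, 0.001], [0.001, 0.001, -1.0]]
ft_force: [-0.6, -0.8, -1.2]
grip_width: 0.0149
gripper_force: 59.7
```

Run:
```python
from h import *
o=env.observe();p,R=o["position"],o["tool_rot"]; print(p,o["ft_force"])
im=env.get_image("scene"); P=cloud(im).reshape(-1,3); C=im["frame"].reshape(-1,3)
cv2.imwrite("pics/m4.png",cv2.resize(im["frame"][215:335,275:435],(800,600),interpolation=cv2.INTER_CUBIC)[...,::-1])
yaw=np.radians(-2.75); ex=np.array([np.cos(yaw),np.sin(yaw)]); ey=np.array([-ex[1],ex[0]])
hsv=cv2.cvtColor(C[None],cv2.COLOR_RGB2HSV)[0]
Q=(P[:,:2]-[.464,.312])
k=(hsv[:,0]>3)&(hsv[:,0]<20)&(hsv[:,1]>120)&(abs(Q@ex)<.02)&(abs(Q@ey)<.08)&(P[:,2]>.05)&(P[:,2]<.2)
print("plate x'",np.percentile(Q[k]@ex,[5,50,95]).round(4),"y'",np.percentile(Q[k]@ey,[0,1,99,100]).round(4),"zmin",P[k,2].min())
k=(C[:,2]>C[:,0].astype(int)+40)&(P[:,2]>.05)&(P[:,2]<.062)&(abs(Q@ex)<.06)&(abs(Q@ey)<.08)
for lo in (-.07,-.062,0.06): 
  s=k&(Q@ey>lo)&(Q@ey<lo+.01); x=np.sort(Q[s]@ex); i=np.argmax(np.diff(x)*(abs(x[:-1]+.003)<.006)) ; print(lo,s.sum(),x[i].round(4),x[i+1].round(4))
```

```text
[0.46531474 0.31467502 0.18398536] [-0.5623762  -0.83477984 -1.21232818]
plate x' [0.0018 0.003  0.0041] y' [-0.0527 -0.0508  0.0539  0.0547] zmin 0.060351313425839215
-0.07 68 -0.0043 0.0051
-0.062 47 -0.005 0.0063
0.06 86 -0.0034 0.0065
```

View pics/m4.png

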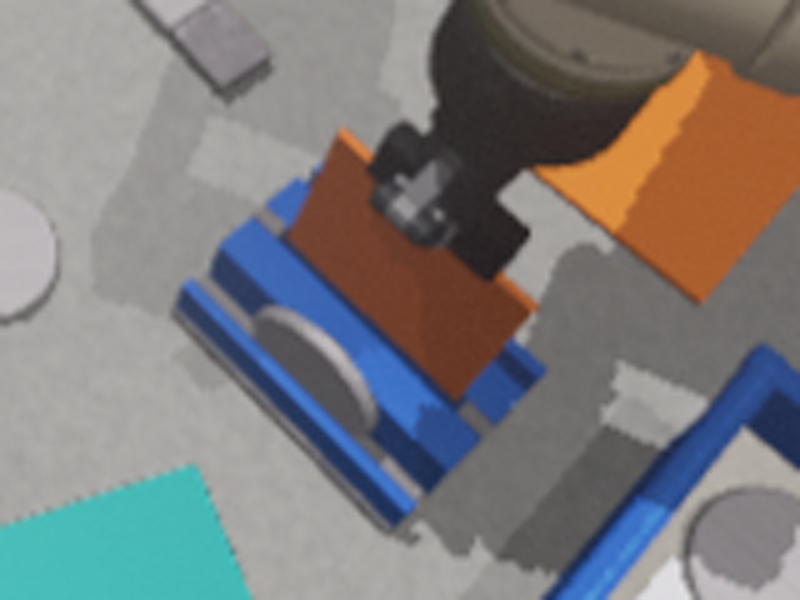

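The plate's lower edge (290,235)–(460,400) lies right over the middle slot's mouth, with clearance at both ends. I'll go down slowly while watching the force.

>>> jog_arm:
  targets:
    - [0,0,0.4,0,0,0]
    - [0,0,0.8,0,0,0]
    - [0,0,1.2,0,0,0]
    - [0,0,1.6,0,0,0]
    - [0,0,2.0,0,0,0]
    - [0,0,2.0,0,0,0]

```text
time_s: 6.48
position: [0.4647, 0.3143, 0.1626]
tool_rot: [[0.048, 0.999, -0.001], [0.999, -0.048, 0.0], [0.0, -0.001, -1.0]]
ft_force: [-0.6, -0.5, -1.3]
grip_width: 0.0153
gripper_force: 59.8
```

>>> jog_arm:
  targets:
    - [0,0,0.5,0,0,0]
    - [0,0,1,0,0,0]
    - [0,0,1.5,0,0,0]
    - [0,0,2,0,0,0]
    - [0,0,2.4,0,0,0]
    - [0,0,2.7,0,0,0]
    - [0,0,2.8,0,0,0]
    - [0,0,2.8,0,0,0]

```text
time_s: 7.15
position: [0.465, 0.3145, 0.1353]
tool_rot: [[0.047, 0.999, 0.0], [0.999, -0.047, 0.001], [0.001, 0.0, -1.0]]
ft_force: [-1.2, 0.2, -2.2]
grip_width: 0.0153
gripper_force: 59.8
```

It slid in freely. Now the last few millimetres until the floor is felt.

>>> jog_arm:
  targets:
    - [0,0,0.1,0,0,0]
    - [0,0,0.2,0,0,0]
    - [0,0,0.3,0,0,0]
    - [0,0,0.3,0,0,0]

```text
time_s: 7.48
position: [0.4655, 0.3147, 0.1344]
tool_rot: [[0.047, 0.999, 0.003], [0.999, -0.047, 0.002], [0.002, 0.003, -1.0]]
ft_force: [-2.4, -1.3, 11.0]
grip_width: 0.0152
gripper_force: 61.6
```

Run:
```python
from h import *
o=env.observe(); print(o["position"],o["ft_force"],o["gripper_force"])
P=cloud(env.get_image("scene")).reshape(-1,3)
k=(abs(P[:,0]-.465)<.03)&(abs(P[:,1]-.255)<.02); print(P[k,2].max())
```

```text
[0.46549434 0.31467092 0.13437466] [-2.42363877 -1.32679182 11.00533609] 61.59621834754944
0.4580504127423042
```

Run:
```python
from h import *
im=env.get_image("scene");P=cloud(im); C=im["frame"]
hsv=cv2.cvtColor(C,cv2.COLOR_RGB2HSV)
k=(hsv[...,0]>3)&(hsv[...,0]<20)&(hsv[...,1]>120)&(abs(P[...,0]-.465)<.03)&(abs(P[...,1]-.312)<.07)&(P[...,2]>.05)
print(k.sum(),np.percentile(P[k][:,2],[0,1,50,99,99.8]),np.percentile(P[k][:,0],[5,50,95]))
k=(abs(P[...,0]-.464)<.08)&(abs(P[...,1]-.312)<.08)&(abs(P[...,2]-.055)<.006); print(np.median(P[k][:,2]))
```

```text
531 [0.05304671 0.05471022 0.08818267 0.28754453 0.36673757] [0.46417516 0.46739554 0.46970355]
0.055876305617261146
```

Run:
```python
from h import *
im=env.get_image("scene");P=cloud(im); C=im["frame"]
hsv=cv2.cvtColor(C,cv2.COLOR_RGB2HSV)
k=(hsv[...,0]>3)&(hsv[...,0]<20)&(hsv[...,1]>120)&(abs(P[...,0]-.465)<.03)&(abs(P[...,1]-.312)<.07)&(P[...,2]>.05)&(P[...,2]<.2)
q=P[k]; 
for y in np.arange(.25,.38,.01):
    s=q[abs(q[:,1]-y)<.005]
    if len(s): print(y.round(2),len(s),s[:,2].min().round(4),s[:,2].max().round(4))
```

```text
0.26 30 0.0565 0.1338
0.27 65 0.0552 0.1344
0.28 50 0.053 0.1475
0.29 27 0.0534 0.0898
0.3 28 0.0527 0.0909
0.31 26 0.0532 0.0883
0.32 40 0.0527 0.1122
0.33 52 0.0577 0.1197
0.34 54 0.056 0.1211
0.35 68 0.056 0.1319
0.36 73 0.0553 0.1345
0.37 10 0.0626 0.1313
```

Both ends of the plate's top edge read 0.133 m (0.132 expected), so it is seated. I'll release, back off straight up, and locate the knob.

>>> jog_arm:
  targets:
    - [0,0,-0.1,0,0,0]
    - [0,0,-0.1,0,0,0]
    - [0,0,-0.1,0,0,0]
    - [0,0,-0.1,0,0,0]
    - [0,0,-0.1,0,0,0]
    - [0,0,-0.1,0,0,0]
  hand: 1

```text
time_s: 8.13
position: [0.4651, 0.3144, 0.1334]
tool_rot: [[0.048, 0.999, 0.0], [0.999, -0.048, 0.001], [0.001, 0.0, -1.0]]
ft_force: [0.4, -0.4, -0.8]
grip_width: 0.0849
gripper_force: 0.0
```

>>> jog_arm:
  targets:
    - [0,0,-1,0,0,0]
    - [0,0,-3,0,0,0]
    - [0,0,-6,0,0,0]
    - [0,0,-10,0,0,0]
    - [0,0,-13,0,0,0]
    - [0,0,-15,0,0,0]
    - [0,0,-15,0,0,0]

```text
time_s: 8.72
position: [0.466, 0.3149, 0.2891]
tool_rot: [[0.047, 0.999, 0.009], [0.999, -0.047, 0.004], [0.005, 0.009, -1.0]]
ft_force: [0.1, -0.2, 1.0]
grip_width: 0.0853
gripper_force: 0.0
```

Run:
```python
from h import *
n0=np.array([-.541,.1925,.819]);n0/=np.linalg.norm(n0)
M=[]
for c in("scene","top"):
    im=env.get_image(c); P=cloud(im); C=im["frame"].astype(int); R,G,B=C[...,0],C[...,1],C[...,2]
    reg=(abs(P[...,0]-.47)<.11)&(abs(P[...,1]+.28)<.12)&(P[...,2]>.045)
    g=reg&(G>R+20)&(G>B+8)&(P[...,2]<.15); q=P[g]; d=q@n0; m=np.median(d); 
    for _ in range(4): m=np.median(d[abs(d-m)<.004])
    yaw=np.radians(-19.6); ux=np.array([.819*np.cos(yaw),.819*np.sin(yaw),.574]); uy=np.cross(n0,ux)
    h=P@n0-m
    print(c,"face offset",m.round(4))
    # foot of the axis: z=.0925 on the face; y from symmetric width of face
    gf=q[abs(q@n0-m)<.004]
    lat=gf@np.array([-np.sin(yaw),np.cos(yaw),0])
    print(" face lateral",np.percentile(lat,[0,.5,99.5,100]).round(4))
    hd=reg&(P[...,2]>.205); l=P[hd]@np.array([-np.sin(yaw),np.cos(yaw),0]);print(" head lat",hd.sum(),np.percentile(l,[0,1,99,100]).round(4), "fwd",np.percentile(P[hd]@np.array([np.cos(yaw),np.sin(yaw),0]),[0,1,99,100]).round(4))
    fy=np.array([-np.sin(yaw),np.cos(yaw),0]); fx=np.array([np.cos(yaw),np.sin(yaw),0])
    red=reg&(R>G+60)&(R>B+60)&(h>.02)&(h<.06); t=red&(h>.045)
    ring=reg&(C.min(-1)>150)&(abs(h)<.006); rp=P[ring]; print(" ring",ring.sum())
    wl=reg&(C.min(-1)>140)&(h>.03)&(h<.06)
    for nm,mk in(("red",red),("redtop",t),("white line",wl),("ring",ring)):
        if mk.sum()<3: print(nm,mk.sum()); continue
        A=np.c_[P[mk]@ux,P[mk]@uy].astype(np.float32); r=cv2.minAreaRect(A); 
        print(" ",nm,mk.sum(),"mean(ux,uy)",A.mean(0).round(4),"rect",np.round(r[0],4),np.round(r[1],4),round(r[2],1),"h",np.median(h[mk]).round(4))
    # axis foot in (ux,uy) by z=.0925 and face mid
    # point p = m*n0 + a*ux + b*uy ; z => a
    a=(.0925+.0007-m*n0[2])/ux[2]; print("  a from z:",a.round(4)," b from lat:",lat.min().round(4),lat.max().round(4))
    r0,c0=(95,155) if c=="scene" else (155,305)
    M.append(cv2.resize(im["frame"][r0:r0+70,c0:c0+70],(400,400),interpolation=cv2.INTER_CUBIC))
cv2.imwrite("pics/m5.png",np.hstack(M)[...,::-1])
```

```text
scene face offset -0.2382
 face lateral [-0.1804 -0.1768 -0.0418 -0.0414]
 head lat 499 [-0.1836 -0.1784 -0.0416 -0.041 ] fwd [0.592  0.5927 0.6282 0.6284]
 ring 60
  red 163 mean(ux,uy) [ 0.5089 -0.1065] rect [ 0.5062 -0.11  ] [0.0153 0.0646] 3.7 h 0.0394
  redtop 61 mean(ux,uy) [ 0.507 -0.106] rect [ 0.5054 -0.11  ] [0.0132 0.0644] 1.2 h 0.0492
  white line 105 mean(ux,uy) [ 0.6217 -0.1106] rect [ 0.5666 -0.1144] [0.1406 0.134 ] 1.2 h 0.0576
  ring 60 mean(ux,uy) [ 0.5169 -0.0917] rect [ 0.5139 -0.1233] [0.0516 0.1173] 4.6 h 0.0014
  a from z: 0.5021  b from lat: -0.1804 -0.0414
top face offset -0.2367
 face lateral [-0.1823 -0.1815 -0.0428 -0.0426]
 head lat 552 [-0.1824 -0.1802 -0.0434 -0.0422] fwd [0.5883 0.5888 0.6247 0.6269]
 ring 105
  red 145 mean(ux,uy) [ 0.5058 -0.1097] rect [ 0.5033 -0.1127] [0.0189 0.0644] 4.3 h 0.0448
  redtop 71 mean(ux,uy) [ 0.5035 -0.1064] rect [ 0.5018 -0.1128] [0.0173 0.0636] 0.1 h 0.0497
  white line 159 mean(ux,uy) [ 0.6186 -0.1193] rect [ 0.5669 -0.1162] [0.1383 0.1355] 1.5 h 0.056
  ring 105 mean(ux,uy) [ 0.5126 -0.1117] rect [ 0.5065 -0.1148] [0.0908 0.068 ] 74.8 h 0.0009
  a from z: 0.5  b from lat: -0.1823 -0.0426
```

View pics/m5.png

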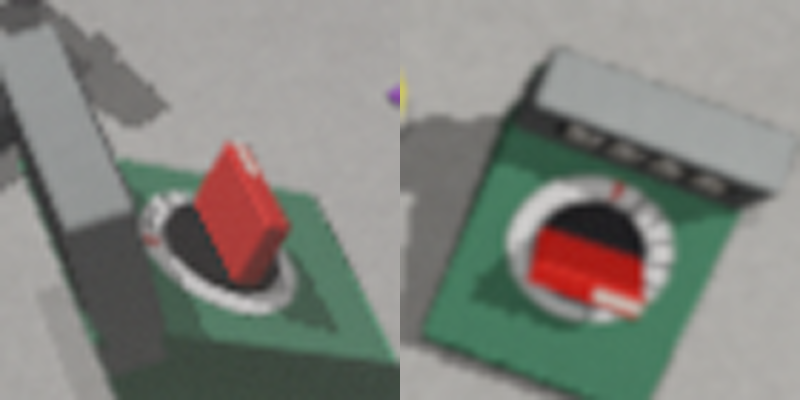

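Left crop: the red bar is at (240,215). Right crop: the bar runs across the slope (535,270)–(640,290), white line at its right end (615,300), zero mark at (617,190), so the knob stands about 90° clockwise. I'll approach along the axis.

```bash
cat >> h.py <<'E'
yk=np.radians(-19.6); N=np.array([-.5736*np.cos(yk),-.5736*np.sin(yk),.8192]); UX=np.array([.8192*np.cos(yk),.8192*np.sin(yk),.5736]); UY=np.cross(N,UX)
F=-.2375*N+.502*UX-.1115*UY; RK=frame(-N,UX)
E
python3 - <<'E'
from h import *
o=env.observe(); print(o["position"],o["q"].round(1)); print(F,F+.1*N)
print(rel([.45,.0,.32],RK), rel(F+.1*N,RK))
print((RK.T@(F+.1*N-[.45,0,.32])*100).round(2))
E
```

```text
[0.46491859 0.31437163 0.28430576] [22.  21.1 66.6  0.  92.1 24.7]
[ 0.47833989 -0.28869963  0.0933872 ] [ 0.42430347 -0.26945813  0.1753072 ]
[-3.147e+01  1.000e-02 -3.610e+00 -3.464e+01 -5.240e+00  1.632e+01] [-58.52  -1.31  10.82 -34.64  -5.24  16.32]
[-26.25  -2.88  15.65]
```

>>> jog_arm:
  targets:
    - [-4,0,-1,-6,-0.9,2.8]
    - [-8,0,-2,-12,-1.8,5.6]
    - [-12,0,-3,-18,-2.7,8.4]
    - [-16,0,-3.6,-24,-3.6,11.3]
    - [-20,0,-3.6,-30,-4.5,14.1]
    - [-24,0,-3.6,-34.6,-5.2,16.3]
    - [-28,0,-3.6,-34.6,-5.2,16.3]
    - [-31.5,0,-3.6,-34.6,-5.2,16.3]

```text
time_s: 9.48
position: [0.4483, -0.0013, 0.318]
tool_rot: [[0.334, 0.774, 0.538], [0.943, -0.274, -0.192], [-0.001, 0.571, -0.821]]
ft_force: [1.3, 0.6, -0.5]
grip_width: 0.0855
gripper_force: 0.0
```

Run:
```python
from h import *
o=env.observe(); print(o["position"],o["q"].round(1)); print(rel(F+.1*N,RK))
```

```text
[ 0.44826238 -0.00129638  0.31798271] [-13.2  -5.2 100.6  -4.8  50.1   8.2]
[-26.06  -2.66  15.56  -0.19   0.     0.11]
```

>>> jog_arm:
  targets:
    - [-3.5,-0.3,2,0,0,0]
    - [-7,-0.7,4,0,0,0]
    - [-10.5,-1,6,0,0,0]
    - [-14,-1.4,8,0,0,0]
    - [-17.5,-1.8,10,0,0,0]
    - [-21,-2.1,12,0,0,0]
    - [-24.5,-2.5,14,0,0,0]
    - [-26.1,-2.7,15.6,0,0,0]

```text
time_s: 10.15
position: [0.4242, -0.272, 0.1738]
tool_rot: [[0.339, 0.773, 0.537], [0.941, -0.278, -0.193], [0.0, 0.57, -0.821]]
ft_force: [1.4, -0.7, 0.4]
grip_width: 0.0857
gripper_force: 0.0
```

>>> jog_arm:
  targets:
    - [0,0,0,0,0,0]
    - [0,0,0,0,0,0]

```text
time_s: 10.32
position: [0.425, -0.2687, 0.1744]
tool_rot: [[0.337, 0.774, 0.536], [0.942, -0.278, -0.19], [0.002, 0.569, -0.822]]
ft_force: [0.4, 0.4, 0.5]
grip_width: 0.0855
gripper_force: 0.0
```

Run:
```python
from h import *
o=env.observe(); print(o["position"],o["q"].round(1)); print(rel(F+.1*N,RK),rel(F+.015*N,RK))
im=env.get_image("scene"); cv2.imwrite("pics/s6.png",cv2.resize(im["frame"][80:200,130:290],(800,600),interpolation=cv2.INTER_CUBIC)[...,::-1])
```

```text
[ 0.42499359 -0.26868365  0.17442386] [-56.4  10.5 111.3  36.6  35.  -62.9]
[-0.1   0.02 -0.09 -0.31 -0.06 -0.13] [-0.11  0.06  8.41 -0.31 -0.06 -0.13]
```

View pics/s6.png

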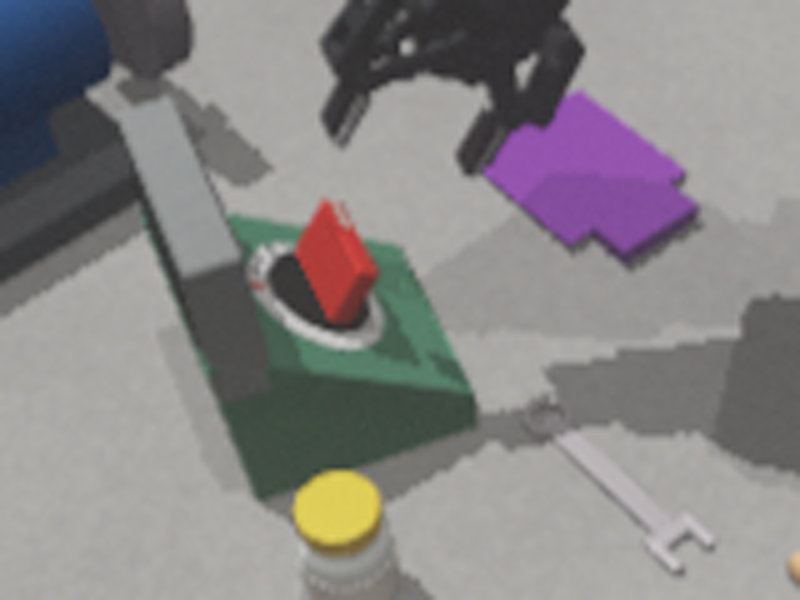

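The fingers straddle the bar line, but joint 6 is at −63°, so another −90° would run close to its limit. I'll make a half turn the other way first (same grasp).

>>> jog_arm:
  targets:
    - [0,0,0,0,0,7]
    - [0,0,0,0,0,14]
    - [0,0,0,0,0,21]
    - [0,0,0,0,0,28]
    - [0,0,0,0,0,35]
    - [0,0,0,0,0,42]
    - [0,0,0,0,0,49]
    - [0,0,0,0,0,56]

```text
time_s: 11.03
position: [0.426, -0.267, 0.1768]
tool_rot: [[0.828, 0.151, 0.54], [0.296, -0.936, -0.191], [0.476, 0.318, -0.82]]
ft_force: [-0.9, 0.0, -0.0]
grip_width: 0.085
gripper_force: 0.0
```

>>> jog_arm:
  targets:
    - [0,0,0,0,0,7]
    - [0,0,0,0,0,14]
    - [0,0,0,0,0,21]
    - [0,0,0,0,0,28]
    - [0,0,0,0,0,35]
    - [0,0,0,0,0,42]
    - [0,0,0,0,0,49]
    - [0,0,0,0,0,56]

```text
time_s: 11.7
position: [0.426, -0.267, 0.1768]
tool_rot: [[0.589, -0.602, 0.54], [-0.611, -0.769, -0.191], [0.53, -0.217, -0.82]]
ft_force: [0.3, -0.9, -0.7]
grip_width: 0.0858
gripper_force: 0.0
```

>>> jog_arm:
  targets:
    - [0,0,0,0,0,7]
    - [0,0,0,0,0,14]
    - [0,0,0,0,0,21]
    - [0,0,0,0,0,28]
    - [0,0,0,0,0,35]
    - [0,0,0,0,0,42]
    - [0,0,0,0,0,49]
    - [0,0,0,0,0,56]

```text
time_s: 12.37
position: [0.426, -0.267, 0.1768]
tool_rot: [[-0.17, -0.825, 0.54], [-0.979, 0.076, -0.191], [0.117, -0.561, -0.82]]
ft_force: [0.5, 0.7, -0.3]
grip_width: 0.085
gripper_force: 0.0
```

>>> jog_arm:
  targets:
    - [0,0,0,0,0,6]
    - [0,0,0,0,0,12]
    - [0,0,0,0,0,12]
    - [0,0,0,0,0,12]

```text
time_s: 12.7
position: [0.426, -0.2676, 0.1767]
tool_rot: [[-0.331, -0.774, 0.539], [-0.944, 0.27, -0.192], [0.003, -0.573, -0.82]]
ft_force: [0.2, -0.0, -0.4]
grip_width: 0.0852
gripper_force: 0.0
```

Run:
```python
from h import *
o=env.observe(); R2=frame(-N,-UX); print(o["position"],o["q"].round(1)); print(rel(F+.1*N,R2),rel(F+.015*N,R2))
```

```text
[ 0.42597586 -0.2675575   0.17666633] [-56.3  10.2 111.2  36.6  35.  116.9]
[0.23 0.16 0.06 0.07 0.03 0.31] [0.24 0.15 8.56 0.07 0.03 0.31]
```

>>> jog_arm:
  targets:
    - [0.2,0.15,1.5,0,0,0.3]
    - [0.2,0.15,3,0,0,0.3]
    - [0.2,0.15,4.5,0,0,0.3]
    - [0.2,0.15,6,0,0,0.3]
    - [0.2,0.15,7.5,0,0,0.3]
    - [0.2,0.15,8.5,0,0,0.3]
    - [0.2,0.15,8.5,0,0,0.3]

```text
time_s: 13.28
position: [0.4702, -0.2858, 0.1043]
tool_rot: [[-0.336, -0.773, 0.538], [-0.942, 0.277, -0.19], [-0.002, -0.571, -0.821]]
ft_force: [0.5, -0.1, 0.1]
grip_width: 0.0853
gripper_force: 0.0
```

>>> jog_arm:
  targets:
    - [0,0,0,0,0,0]
    - [0,0,0,0,0,0]
    - [0,0,0,0,0,0]
    - [0,0,0,0,0,0]
    - [0,0,0,0,0,0]
    - [0,0,0,0,0,0]
    - [0,0,0,0,0,0]
    - [0,0,0,0,0,0]
  hand: 0
  newtons: 25

```text
time_s: 13.95
position: [0.4697, -0.2867, 0.106]
tool_rot: [[-0.339, -0.771, 0.539], [-0.941, 0.279, -0.193], [-0.002, -0.573, -0.82]]
ft_force: [-3.2, 0.7, 6.1]
grip_width: 0.0153
gripper_force: 26.7
```

Run:
```python
from h import *
o=env.observe(); R=np.array(o["tool_rot"]); print(o["position"],(R.T@o["ft_force"]).round(1),(R.T@o["wrist_torque"]).round(2),o["grip_width"],o["gripper_force"])
print(rel(F+.015*N,frame(-N,-UX)))
```

```text
[ 0.46974268 -0.28674481  0.10604106] [ 0.4 -0.8 -6.9] [-0.17  0.05 -0.03] 0.01530050813452534 26.70661300420761
[-0.1   0.01  0.04  0.06 -0.04 -0.25]
```

The grasp is centred with hardly any side force. I'll turn anticlockwise (negative about tool z).

>>> jog_arm:
  targets:
    - [0,0,0,0,0,-4]
    - [0,0,0,0,0,-10]
    - [0,0,0,0,0,-16]
    - [0,0,0,0,0,-22]
    - [0,0,0,0,0,-28]
    - [0,0,0,0,0,-34]
    - [0,0,0,0,0,-40]
    - [0,0,0,0,0,-40]
  newtons: 45

```text
time_s: 14.62
position: [0.4707, -0.2867, 0.1068]
tool_rot: [[0.24, -0.806, 0.541], [-0.898, -0.397, -0.193], [0.37, -0.439, -0.819]]
ft_force: [5.1, 3.9, 7.8]
grip_width: 0.0151
gripper_force: 47.2
```

>>> jog_arm:
  targets:
    - [0,0,0,0,0,-6]
    - [0,0,0,0,0,-12]
    - [0,0,0,0,0,-18]
    - [0,0,0,0,0,-24]
    - [0,0,0,0,0,-30]
    - [0,0,0,0,0,-36]
    - [0,0,0,0,0,-40]
    - [0,0,0,0,0,-40]

```text
time_s: 15.28
position: [0.4715, -0.2859, 0.1071]
tool_rot: [[0.701, -0.463, 0.542], [-0.434, -0.881, -0.191], [0.566, -0.102, -0.818]]
ft_force: [10.3, 7.8, 7.9]
grip_width: 0.0156
gripper_force: 47.0
```

```bash
cat > k.py <<'E'
from h import *
o=env.observe(); R=np.array(o["tool_rot"]); print(o["position"],o["q"].round(1),"F",(R.T@o["ft_force"]).round(1),"T",(R.T@o["wrist_torque"]).round(3),o["grip_width"].round(4),"angle left of zero by pads",np.degrees(np.arctan2(R[:,1]@-UX,R[:,1]@-UY)).round(2), "perp",rel(F+.015*N,R)[:3])
E
python3 k.py
```

```text
Traceback (most recent call last):
  File "k.py", line 2, in <module>
    o=env.observe(); R=np.array(o["tool_rot"]); print(o["position"],o["q"].round(1),"F",(R.T@o["ft_force"]).round(1),"T",(R.T@o["wrist_torque"]).round(3),o["grip_width"].round(4),"angle left of zero by pads",np.degrees(np.arctan2(R[:,1]@-UX,R[:,1]@-UY)).round(2), "perp",rel(F+.015*N,R)[:3])
                                                                                                                                                          ^^^^^^^^^^^^^^^^^^^^^
AttributeError: 'float' object has no attribute 'round'
```

```bash
sed -i 's/o\["grip_width"\].round(4)/round(o["grip_width"],4)/' k.py; python3 k.py
```

```text
[ 0.47145215 -0.28591067  0.1070811 ] [-52.3  21.7 110.3  47.6  25.   27.5] F [  8.3 -12.5  -2.4] T [ 1.989  1.383 -0.01 ] 0.0156 angle left of zero by pads 9.99 perp [-0.17  0.06  0.05]
```

>>> jog_arm:
  targets:
    - [0,0,0,0,0,-2]
    - [0,0,0,0,0,-4]
    - [0,0,0,0,0,-6]
    - [0,0,0,0,0,-7]
    - [0,0,0,0,0,-7]

```text
time_s: 15.7
position: [0.4715, -0.2857, 0.1071]
tool_rot: [[0.751, -0.376, 0.542], [-0.326, -0.926, -0.19], [0.574, -0.034, -0.818]]
ft_force: [12.1, 7.4, 9.6]
grip_width: 0.0151
gripper_force: 47.0
```

```bash
python3 k.py
```

```text
[ 0.47154342 -0.28570365  0.10708017] [-52.3  21.7 110.3  47.6  25.   20.6] F [ 12.2 -11.8  -2.7] T [ 2.065  1.696 -0.016] 0.0151 angle left of zero by pads 3.15 perp [-0.18  0.06  0.05]
```

>>> jog_arm:
  targets:
    - [0,0,0,0,0,-1.5]
    - [0,0,0,0,0,-3]
    - [0,0,0,0,0,-3]
    - [0,0,0,0,0,-3]

```text
time_s: 16.03
position: [0.4716, -0.2856, 0.1071]
tool_rot: [[0.77, -0.336, 0.543], [-0.278, -0.942, -0.19], [0.575, -0.004, -0.818]]
ft_force: [11.9, 9.4, 9.5]
grip_width: 0.0155
gripper_force: 47.0
```

```bash
python3 k.py
```

```text
[ 0.47159142 -0.28562769  0.10710156] [-52.3  21.7 110.3  47.6  25.   17.7] F [ 12.  -12.9  -3.1] T [ 2.026  1.801 -0.047] 0.0155 angle left of zero by pads 0.2 perp [-0.18  0.06  0.05]
```

>>> jog_arm:
  targets:
    - [0,0,0,0,0,-1.5]
    - [0,0,0,0,0,-3]
    - [0,0,0,0,0,-3]
    - [0,0,0,0,0,-3]

```text
time_s: 16.37
position: [0.4714, -0.2856, 0.107]
tool_rot: [[0.784, -0.3, 0.543], [-0.233, -0.954, -0.19], [0.575, 0.022, -0.818]]
ft_force: [10.2, 9.5, 10.4]
grip_width: 0.0155
gripper_force: 62.2
```

```bash
python3 k.py
```

```text
[ 0.47142186 -0.28558498  0.10700783] [-52.3  21.7 110.3  47.8  25.   14.8] F [ 11.8 -11.9  -4.8] T [1.894 1.787 1.626] 0.0155 angle left of zero by pads -2.49 perp [-0.16  0.05  0.05]
```

Torque about the axis jumped from 0.05 to 1.6 N m with the pads about 2° past zero, so the knob is against its stop. I'll open and back out along the axis.

>>> jog_arm:
  targets:
    - [0,0,0,0,0,0]
    - [0,0,0,0,0,0]
    - [0,0,0,0,0,0]
    - [0,0,0,0,0,0]
    - [0,0,0,0,0,0]
    - [0,0,0,0,0,0]
    - [0,0,0,0,0,0]
  hand: 1

```text
time_s: 16.95
position: [0.4696, -0.2866, 0.1054]
tool_rot: [[0.788, -0.298, 0.539], [-0.23, -0.954, -0.192], [0.571, 0.027, -0.82]]
ft_force: [0.6, -0.4, -0.4]
grip_width: 0.0854
gripper_force: 0.0
```

>>> jog_arm:
  targets:
    - [0,0,-2,0,0,0]
    - [0,0,-5,0,0,0]
    - [0,0,-8,0,0,0]
    - [0,0,-11,0,0,0]
    - [0,0,-14,0,0,0]
    - [0,0,-16,0,0,0]
    - [0,0,-16,0,0,0]

```text
time_s: 17.53
position: [0.3828, -0.2561, 0.2399]
tool_rot: [[0.786, -0.299, 0.541], [-0.227, -0.954, -0.197], [0.575, 0.032, -0.818]]
ft_force: [0.7, -1.9, 0.4]
grip_width: 0.085
gripper_force: 0.0
```

Run:
```python
from h import *
M=[]
a=env.get_image("scene")["frame"];b=env.get_image("top")["frame"]
r=lambda f,r0,c0,n:cv2.resize(f[r0:r0+n,c0:c0+n],(300,300),interpolation=cv2.INTER_CUBIC)
m=np.vstack([np.hstack([r(a,95,155,70),r(b,160,305,70)]),np.hstack([r(a,225,285,120),r(b,160,115,80)])])
cv2.imwrite("pics/end.png",m[...,::-1]); print(env.observe()["ft_force"])
```

```text
[ 0.05206473 -0.15627441 -0.21148811]
```

View pics/end.png

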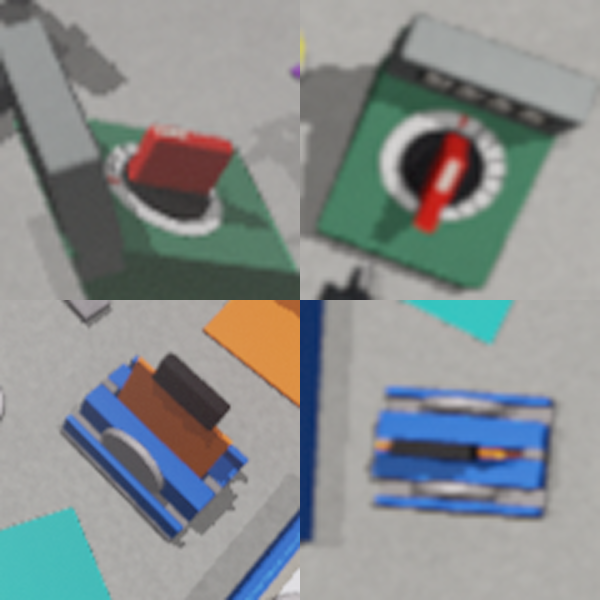

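The final pictures show the bar's white line at its up-slope end, pointing at the red mark (463,120). The divider stands fully down in the middle slot (lower crops, 180,420 and 440,450), both lids are in place, and the gripper is clear.

```bash
python3 -c "
from rig import env
print(env.close_job())"
```

```text
the job is handed in; nothing more can be done
None
```

The small orange divider is fully down in the rack's middle slot, the red reset knob was then turned anticlockwise to its zero stop, and the job is handed in at about 18 s with the gripper clear; no verdict came back.

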